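# Prop the sprung door of a plate-drying cabinet with its stay

## Robot

A 6-joint arm with a two-finger parallel gripper is mounted at the origin on a cart in front of the work surface, level with it; the furniture and walls round the work are solid. World frame = base frame: x ahead of the robot, y to its left, z up, the work surface at z = 0. Lengths are in mm, angles in rad, forces in N, time in s.
With the tool pointing down it reaches from about 350 to 875 mm from the base axis. Payload 4.2 kg.
Tool frame: the origin (TCP) lies on the mounting face of the last link; the fingertips stand 173 mm ahead of it and the grasp point (between the pads) lies grip_point_offset ahead of it (grip_point_offset is the distance from the TCP to the grasp point, in mm); z points along the fingers, y is the line along which they close (so a half turn about z gives the same grasp; the last joint's range is limited). The gripper opens to 85 mm and grips with 20 to 120 N. Pads are 22 mm wide; open, the fingers measure 114 mm over their backs; the gripper's body (76 mm by 85 mm) begins 54 mm behind the grasp point. The pads swing forward as they close: fully open they stand 13 mm farther back than shut.
Start: joints at [1.559, 0.385, 0.008, 0, -1.194, -0.259], TCP at [167.157, 602.211, 404.712] pointing down, gripper open.
Joint ranges: [-3.14, 3.14], [-1.21, 2.06], [-1.07, 1.41], [-3.16, 2.05], [-2.99, -0.16], [-3.1, 3.1]. Speed limits (rad/s): [2.79, 2.79, 3.14, 3.14, 3.14, 3.14].

## Interface

Orientations are given as a unit quaternion [x, y, z, w].
In Python, from bench import read_state, get_image, job_done, recognise, place_of, grip_point_offset gives the robot as it stands. The module is installed in compiled form; this text tells all that it offers.
- The arm moves only by the tool carry_out, never from a script. Its arguments are lists of equal length, an entry for each row: "slide": the shift along the tool's x, y, z in m, a list of three; "roll": the turn about the tool's z in degrees; "claw": the finger opening in m, from 0 to 0.0854. A call has 1 to 8 rows; each row is the pose to reach, as a shift and turn from the pose commanded when the call began, along the tool's axes at that moment; what a row does not reach only later rows make up. A row lasts 1/8 s, in which the tool goes at most 62.5 mm and 10.7 degrees, less where a joint would pass 70% of its speed; a pose out of reach is approached as far as the arm can. A call with a gripper value outside its range is refused whole. The fingers move at their own pace and stop on an object; the grip force is fixed at half the most. Time passes only in rows, so rows that repeat a pose let the fingers close. It gives the time, the measured TCP pose, the force, the opening and the grip force at its end, in the units of the state.
- read_state(): the state, without advancing time (a new reading comes with each control period).
- get_image(name): name is "side" or "top"; returns a dict with "img" (420x560x3 uint8, red, green, blue), "z_map" (420x560 float32, mm along the optical axis (not along the pixel's ray), 0 where there is no reading), "mtx" (3x3 intrinsics, pixels), "k1" (the pictures are not rectified: a ray, as slopes to the right and down, at radius r is drawn at 1 + k1 r^2 times it, then the intrinsics apply), "world_from_camera" (4x4, takes a point from camera to world coordinates). Camera axes: x right, y up, looking along -z (the intrinsics and any distortion apply to the point x, -y, -z); pixel columns grow to the right and rows downward; lengths in mm; the calibration is good to about 2 mm. A picture is of the moment at which its call begins.
- job_done(): hands the job in; it is judged then, once.
Trained networks look in a picture, given as the dict that the camera call returned (one of the last four; its "shot" number tells which), for a name from the list of things; names that differ only in an ending like _2 or _b are one class to them, and where a whole thing is asked for, a point or a joint stands for the part that bears it (a point fixed in the world has none). Each returns a list of dicts, best first, with "conf" (0 to 1); they miss things now and then, are a little off and sometimes report something else, mostly with a low value. They report only what shows in the picture. A call takes as long as a camera call.
- recognise(picture, thing): "at" ([column, row] in pixels, amid what is visible of it).
- place_of(picture, thing): "at" ([column, row] in pixels: a listed point, or the origin of a listed thing).
The state is a dict: "clock": time; "joints": joint angles; "joint_vel": joint speeds; "joint_efforts": joint torques, N m; "position": TCP position; "ee_rot": TCP orientation; "contact_force": force on the tool from outside, world axes, zero at the start; "wrist_torque": the same for the moment, N m; "gripper_width": finger opening in mm; "grasp_force": force on a finger pad.
Only numpy, scipy, OpenCV 4.12 (cv2) and the standard library are available. Lean on these libraries where they do the work, as an engineer would, in place of code of your own. Each camera call takes 0.05 s, during which the arm holds its last target. There are 200 camera calls.

## Task

Open the drying cabinet's sprung front door and prop it ajar with its stay bar, so that the agar plates inside can air: drop the bar's middle hole fully down over the peg on the roof and let go, so that the peg holds the door. Feel for the peg with a light touch, do not force the bar down on it; never let the door slam, and leave the beaker, the timer and the tape where they are.

Things in the scene. Friction and masses are not known exactly. Their poses are not given: they have to be found in the camera images.
- cabinet: White bench-top drying cabinet, 240 (x) x 240 (y) x 190 mm high, fixed to the worktop. Origin: centre of its underside. Its front faces its -x, the door's hinge is on its +y side, z up. The flat roof is 190 mm up; a black rubber rest, 10 mm high, lies across it at x = 71 to 85, y = -67 to 67 mm.
- door (a joint): Opening angle a (rad, 0 shut, up to 1.3) of the clear framed front door, 240 mm wide, 188 mm high. Its vertical hinge line is at x = -126, y = 120 mm of the cabinet; its free edge swings to the cabinet's -x. A spring pulls it shut: it takes 2.5 to 4.5 N at the stay's pivot to open it or hold it, and it slams when let go.
- stay_pivot (a point): Where the stay is pinned to the door's top, on the bar's underside, 200 mm above the worktop; at door angle a it is at x = -126 - 170 sin a, y = 120 - 170 cos a mm of the cabinet. Here the bar swings easily to either side and tilts up to 0.8 rad; the tilting is stiff, so the bar stays at any height where it is left (up or down takes 0.3 to 3 N at the knob).
- stay_knob (a point): Centre of the black ball knob (24 mm across, on an 8 mm neck) at the stay's free end, 220 mm from the pivot along the bar and 32 mm above the bar's underside; take it from above; pushed along the bar it opens the door. The stay is a steel strip 22 mm wide, 5 mm thick. Its x axis runs from pivot to knob, z up. At the start it lies level beside the peg, on its hinge side.
- hole_middle (a point): Centre (at the bar's underside) of the middle one of three round 11 mm holes in the stay, 146 mm from the pivot; the other two holes are 112 and 180 mm from the pivot. Same axes as the knob.
- peg_plate: Steel plate 72 x 30 x 4 mm on the roof at x = -40, y = -42 mm of the cabinet, same axes; origin: centre of its underside. On it an upright 9 mm peg, its chamfered end 26 mm above that origin; its 18 mm shoulder, on which the bar comes to lie level, is 10 mm above it. The peg is clamped in a slot along the plate's x (y = 0), up to 14 mm either way of the centre: see or feel where.
- beaker: Glass beaker, 50 mm across and 68 mm high, stands on the worktop to the right of the work; not to be disturbed. Origin: centre of its underside.
- timer: White digital timer, 64 x 62 x 18 mm, lies on the worktop to the left; not to be disturbed. Origin: centre of its underside.
- tape: Roll of beige tape, 62 mm across and 19 mm high, lies on the worktop behind to the right; not to be disturbed. Origin: centre of its underside.

How it is judged (in metres and radians):
On the way, in this order (a step that is already met when the one before it is completed fails the run):
1. the door has been pushed open at least 0.2 rad (about 50 mm at its free edge) (value of joint door above 0.2 rad), for 0.1 s.
2. the middle hole is down over the peg, the bar lying on the peg's shoulder (y of hole_middle in the frame of peg_plate between -0.003 and 0.003 m and x of hole_middle in the frame of peg_plate between -0.0165 and 0.0165 m and z of hole_middle in the frame of peg_plate below 0.0125 m and z of stay_knob in the frame of peg_plate below 0.0455 m), for 0.2 s.
At the end, for the whole second after the job is handed in: The middle hole is fully down over the peg (its centre within 3 mm of the slot line and 16.5 mm of the plate's centre, less than 2.5 mm above home; knob less than 3.5 mm), the door rests at 0.25 to 0.48 rad, its pull (over 0.8 N) on the peg; beaker, timer, tape within 30 mm of their places (all of step 2 and value of joint door between 0.25 and 0.48 rad and contact force between stay and peg_plate above 0.8 N and velocity of joint door between -0.05 and 0.05 rad/s and distance of each of beaker, timer, tape from where it was at the start of the episode below 0.03 m); the robot touches nothing.
It fails at once if the bar is forced: more than 25 N between the stay and the peg (contact force between stay and peg_plate above 25 N).
It fails at once if the door slams: it closes faster than 1.5 rad/s (velocity of joint door below -1.5 rad/s).
It fails at once if the beaker is moved by more than 30 mm (distance of beaker from where it was at the start of the episode above 0.03 m).
It fails at once if the timer is moved by more than 30 mm (distance of timer from where it was at the start of the episode above 0.03 m).
It fails at once if the tape is moved by more than 30 mm (distance of tape from where it was at the start of the episode above 0.03 m).
It also fails if it takes over 64 s, if anything falls off the work surface, if the arm or the gripper's body presses on something with over 40 N, if the wrist force passes 120 N, or if a joint passes its speed limit or range.

## Working session

There is one attempt and no reset: what is moved stays moved. The work goes in short steps, Python scripts to look and compute and a tool call to move; the robot and the scene stay as the last step left them, time stands still between calls to the robot, and variables do not carry over. Pictures are saved under pics/ and viewed, at most 10 in all, crops included, and the job is handed in when it is done.

Besides the shell and the picture viewer there is one more tool, called after "Emit:" as a command line: name --pt "numbers of a row" for each row, then --argument value for the rest. carry_out: Moves the arm, as the interface text tells. Its arguments: {"type":"object","properties":{"slide":{"type":"array"},"roll":{"type":"array"},"claw":{"type":"array"}},"required":["slide","roll","claw"]}

```bash
mkdir -p pics; cat > h.py <<'E'
import numpy as np, cv2
from bench import *
def ray(p,uv):
    m=p["mtx"];d=np.array([(uv[0]-m[0,2])/m[0,0],(uv[1]-m[1,2])/m[1,1]]);s=d.copy()
    for _ in range(20): s=d/(1+p["k1"]*(s@s))
    T=np.array(p["world_from_camera"]);return T[:3,3],T[:3,:3]@np.array([s[0],-s[1],-1])
def atz(p,uv,z):
    o,r=ray(p,uv);return o+r*(z-o[2])/r[2]
def depth(p,uv):
    o,r=ray(p,uv);return o+r*p["z_map"][int(round(uv[1])),int(round(uv[0]))]
def proj(p,P):
    T=np.linalg.inv(p["world_from_camera"]);c=T[:3,:3]@np.array(P)+T[:3,3]
    s=np.array([c[0],-c[1]])/-c[2];s=s*(1+p["k1"]*(s@s));return s[0]*p["mtx"][0][0]+p["mtx"][0][2],s[1]*p["mtx"][1][1]+p["mtx"][1][2]
E
python3 - <<'E'
from h import *
np.set_printoptions(precision=1,suppress=True)
s=read_state();print(s,grip_point_offset)
for n in("top","side"):
    p=get_image(n);cv2.imwrite(f"pics/{n}0.png",p["img"][:,:,::-1]);print(n,np.array(p["world_from_camera"]),p["mtx"][0,0])
    for t,z in(("cabinet",0),("stay_pivot",200),("stay_knob",232),("hole_middle",200),("peg_plate",190),("beaker",0),("timer",0),("tape",0)):
        for q in place_of(p,t)[:2]: print(t,np.array(q["at"]),round(q["conf"],2),atz(p,q["at"],z),depth(p,q["at"]))
E
```

```text
{'clock': 0.0, 'joints': array([ 1.6,  0.4,  0. , -0. , -1.2, -0.3]), 'joint_vel': array([-0.,  0., -0.,  0.,  0.,  0.]), 'joint_efforts': array([ -0. , -39.2,  18.8,   4.2,  -0. ,  -0. ]), 'position': array([167.1, 602. , 403.6]), 'ee_rot': array([ 1. , -0.1, -0. ,  0. ]), 'contact_force': array([ 0.1, -0. ,  0.5]), 'wrist_torque': array([-0.,  0.,  0.]), 'grasp_force': 0.0, 'gripper_width': 85.30435529306358} 154.70000000000002
top [[  -0.3    0.9   -0.2  276.7]
 [  -1.    -0.3    0.1  133.5]
 [   0.     0.3    1.  1328.9]
 [   0.     0.     0.     1. ]] 429.46063241528583
stay_pivot [315.4 268.5] 0.62 [395.5  -3.9 200. ] [394.7  -3.  207.3]
stay_pivot [284.1 227.5] 0.21 [525.6  42.4 200. ] [524.9  42.6 202.8]
stay_knob [268.3 201.4] 0.81 [599.   64.3 232. ] [596.6  64.8 240.2]
hole_middle [284.4 224.2] 0.62 [534.1  38.9 200. ] [537.1  37.8 186.5]
peg_plate [302.1 239.5] 0.7 [481.8   4.8 190. ] [480.1   5.9 199.3]
beaker [391.2 249.9] 0.69 [ 402.2 -275.1    0. ] [ 396.7 -257.2   58.1]
beaker [304.  237.8] 0.69 [519.4 -24.    0. ] [480.5   1.3 213.4]
timer [204.1 309. ] 0.96 [397.4 
[... 172 characters left out ...]
  -0.     0.8    0.6  945.5]
 [   0.     0.     0.     1. ]] 531.6174883476704
cabinet [375.1 334. ] 0.57 [ 397.  -280.9    0. ] [ 374.5 -285.1   29.2]
stay_pivot [258.3 235.1] 0.68 [386.5  -9.4 200. ] [384.4 -10.6 202.2]
stay_knob [269.6 162.6] 0.71 [594.7  66.  232. ] [591.6  64.4 234.4]
hole_middle [268. 188.] 0.93 [541.   44.7 200. ] [536.3  42.2 204.1]
peg_plate [278.8 216.5] 0.78 [469.1 -17.2 190. ] [470.6 -16.5 188.6]
beaker [374.7 336.6] 0.67 [ 390.  -282.3    0. ] [ 374.  -285.2   20.8]
beaker [141.4 254.8] 0.27 [387.3 340.1   0. ] [375.6 327.8  15.4]
timer [140.6 251.5] 0.6 [396.5 349.5   0. ] [383.7 336.1  16.6]
tape [408.8 247.7] 0.73 [ 695.2 -276.7    0. ] [ 692.7 -277.     2.3]
```

View pics/top0.png

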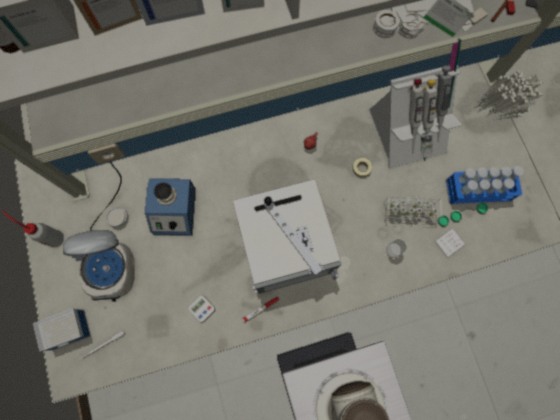

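View pics/side0.png

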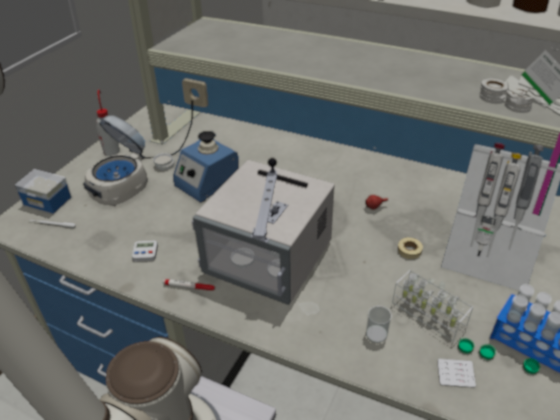

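The top view shows the cabinet roof with corners about (234,198), (317,182), (338,262) and (253,288). The knob is at (268,202) and the pivot near (316,268). Next I'll fit the roof and enlarge this area.

```bash
python3 - <<'E'
from h import *
np.set_printoptions(precision=2,suppress=True)
for n,box in(("top",(225,170,345,300)),("side",(190,145,340,300))):
    p=get_image(n);x0,y0,x1,y1=box
    P=[];
    for v in range(y0,y1):
        for u in range(x0,x1):
            q=depth(p,(u,v))
            if 186<q[2]<197: P.append(q[:2])
    P=np.array(P,np.float32); print(n,len(P),cv2.minAreaRect(P))
    lo,hi=np.percentile(P,[1,99],axis=0);print(lo,hi)
    # trimmed side fit
    th=np.radians(np.arange(-45,45,.5));best=None
    for t in th:
        R=np.array([[np.cos(t),np.sin(t)],[-np.sin(t),np.cos(t)]]);a,b=np.percentile(P@R.T,[1,99],axis=0)
        s=np.prod(b-a)
        if best is None or s<best[0]: best=(s,np.degrees(t),b-a,R.T@((a+b)/2))
    print(best)
    if n=="top": x0,y0,x1,y1=245,180,335,285
    else: x0,y0,x1,y1=235,150,305,245
    c=p["img"][y0:y1,x0:x1,::-1];f=min(800//(x1-x0),600//(y1-y0));cv2.imwrite(f"pics/{n}1.png",cv2.resize(c,None,fx=f,fy=f,interpolation=cv2.INTER_CUBIC));print(f)
E
```

```text
top 6229 ((515.4766235351562, 39.941184997558594), (239.8168182373047, 251.84869384765625), 88.49110412597656)
[393.22 -77.08] [638.35 157.64]
(np.float64(57434.70147878376), np.float64(-0.5), array([244.83, 234.59]), array([515.74,  40.13]))
5
side 6161 ((512.5759887695312, 38.12152862548828), (242.6381072998047, 256.8561096191406), 88.25672912597656)
[388.01 -80.58] [635.56 155.34]
(np.float64(58222.2093279007), np.float64(-0.5), array([247.27, 235.46]), array([511.73,  37.26]))
6
```

View pics/top1.png

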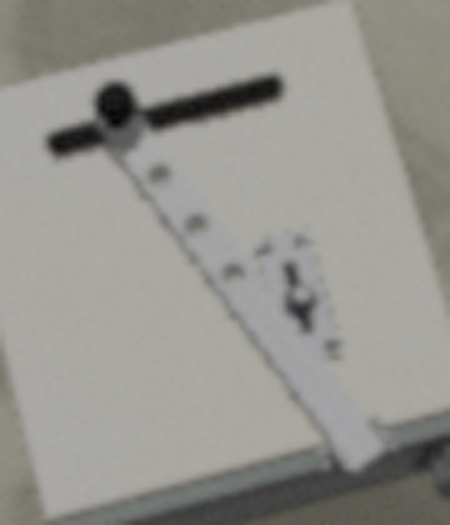

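View pics/side1.png

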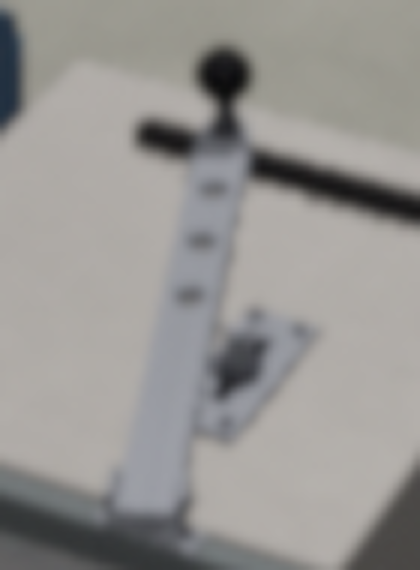

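The enlarged views show the bar with three holes and the knob at crop (116,103). The peg tip is a bright spot near crop (302,295), inside the dark slot of the plate, just right of the bar. Next I'll fit the cabinet frame and the tool axes.

```bash
python3 - <<'E'
from h import *
from scipy.spatial.transform import Rotation as Ro
np.set_printoptions(precision=2,suppress=True)
s=read_state();print(Ro.from_quat(s["ee_rot"]).as_matrix(),s["position"],s["clock"])
p=get_image("top");f=lambda c:(c[0]/5+245-.4,c[1]/5+180-.4)
for n,c,z in(("knob",(116,103),232),("restL",(54,144),200),("restR",(276,86),200),("h180",(159,173),205),("h146",(196,222),205),("h112",(233,271),205),("peg",(302,296),216),("corner",(350,3),190),("cornerL",(45,518),190)):print(n,atz(p,f(c),z))
q=get_image("side");g=lambda c:(c[0]/6+235-.4,c[1]/6+150-.4)
for n,c,z in(("knob",(223,72),232),("restL",(145,134),200),("h180",(212,188),205),("h146",(200,240),205),("h112",(190,294),205),("slotmid",(240,365),194)):print(n,atz(q,g(c),z))
for s_ in(-14,0,14):
  for z in (200,216):
    u=proj(q,(478+s_,-2,z));print(s_,z,((u[0]-234.6)*6,(u[1]-149.6)*6), end=" ");u=proj(p,(478+s_,-2,z));print(((u[0]-244.6)*5,(u[1]-179.6)*5))
E
```

```text
[[ 0.96 -0.27  0.  ]
 [-0.27 -0.96  0.  ]
 [-0.   -0.   -1.  ]] [167.15 602.22 404.72] 1.0
knob [602.59  64.63 232.  ]
restL [599.51 101.67 200.  ]
restR [595.89 -24.41 200.  ]
h180 [565.87  51.91 205.  ]
h146 [533.94  40.75 205.  ]
h112 [502.38  29.72 205.  ]
peg [476.65  -0.15 216.  ]
corner [633.14 -80.37 190.  ]
cornerL [407.06 162.76 190.  ]
knob [600.59  63.15 232.  ]
restL [589.78  93.95 200.  ]
h180 [561.7   49.73 205.  ]
h146 [529.61  39.04 205.  ]
h112 [498.06  27.56 205.  ]
slotmid [479.92  -1.82 194.  ]
-14 200 (np.float64(221.0887468508417), np.float64(377.72796035978433)) (np.float64(310.74927875295214), np.float64(323.2776953549171))
-14 216 (np.float64(219.84679076954643), np.float64(343.80775108103217)) (np.float64(312.67256307410673), np.float64(317.4966906424113))
0 200 (np.float64(237.7888354960715), np.float64(355.5972850027961)) (np.float64(302.74906122354014), np.float64(298.69885140251455))
0 216 (np.float64(236.7018056776173), np.float64(321.7699102094238)) (np.float64(304.55728164707966), np.float64(292.59960115265585))
14 200 (np.float64(254.21488799874504), np.float64(333.8301215003533)) (np.float64(294.7934756092253), np.float64(274.2609640563221))
14 216 (np.float64(253.27732132386387), np.float64(300.09849261428764)) (np.float64(296.487915374003), np.float64(267.84748359928443))
```

Emit:
carry_out --pt "0.047 0.033 -0.02" --pt "0.094 0.067 -0.04" --pt "0.141 0.1 -0.055" --pt "0.188 0.133 -0.055" --pt "0.235 0.167 -0.055" --pt "0.282 0.2 -0.055" --pt "0.329 0.233 -0.055" --pt "0.376 0.267 -0.055" --roll '[-2, -4, -6, -8, -10, -12, -14, -15.6]' --claw '[0.0854, 0.0854, 0.0854, 0.0854, 0.0854, 0.0854, 0.0854, 0.0854]'

```text
clock: 2.1
position: [458.9, 242.7, 460.1]
ee_rot: [1.0, 0.001, 0.0, -0.0]
contact_force: [0.3, 1.8, 0.3]
gripper_width: 85.1
grasp_force: 0.0
```

Emit:
carry_out --pt "0.035 0.045 0" --pt "0.07 0.09 0" --pt "0.106 0.134 0" --pt "0.142 0.178 0" --pt "0.142 0.178 0" --pt "0.142 0.178 0" --roll '[0, 0, 0, 0, 0, 0]' --claw '[0.07, 0.06, 0.06, 0.06, 0.06, 0.06]'

```text
clock: 2.85
position: [600.2, 66.4, 459.4]
ee_rot: [1.0, 0.0, -0.0, -0.0]
contact_force: [-1.1, 0.4, -0.5]
gripper_width: 60.1
grasp_force: 0.0
```

```bash
python3 - <<'E'
from h import *
np.set_printoptions(precision=2,suppress=True)
s=read_state();print(s["position"],s["contact_force"],s["clock"])
for n in("side","top"):
    p=get_image(n)
    t=s["position"]-[0,0,154.7]
    print(n,proj(p,t),proj(p,(600.5,64.2,232)))
    for q in place_of(p,"stay_knob")[:1]:print(q["at"],q["conf"],atz(p,q["at"],232))
    if n=="side":cv2.imwrite("pics/s2.png",cv2.resize(p["img"][100:260,190:350,::-1],None,fx=3.5,fy=3.5,interpolation=cv2.INTER_CUBIC))
E
```

```text
[600.22  66.43 459.41] [-1.11  0.37 -0.46] 2.85
side (np.float64(269.55300211686824), np.float64(135.19980810683938)) (np.float64(271.35611161126616), np.float64(161.51812457628444))
[271.0, 161.7] 0.89 [599.47  64.64 232.  ]
top (np.float64(266.67621000434923), np.float64(192.84830427531804)) (np.float64(268.1778515872246), np.float64(200.8719857685934))
[266.3, 201.0] 0.95 [601.61  69.09 232.  ]
```

View pics/s2.png

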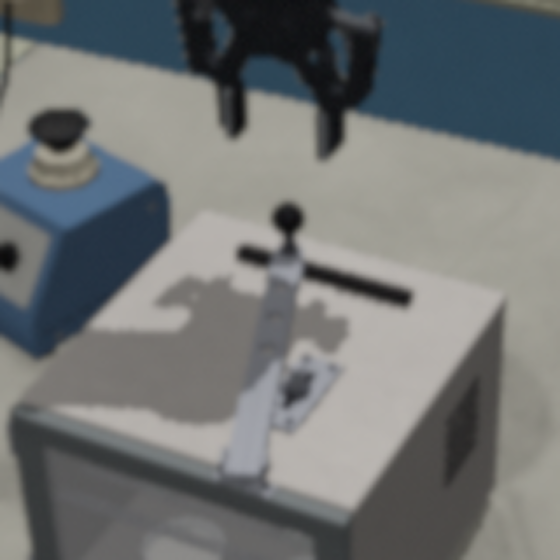

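The gripper hangs straight above the knob at crop (288,217), with the fingers either side of it, so I can descend and close.

Emit:
carry_out --pt "0 0.001 0.03" --pt "0 0.001 0.055" --pt "0 0.001 0.073" --pt "0 0.001 0.075" --pt "0 0.001 0.075" --pt "0 0.001 0.075" --pt "0 0.001 0.075" --pt "0 0.001 0.075" --roll '[0, 0, 0, 0, 0, 0, 0, 0]' --claw '[0.06, 0.06, 0.06, 0.06, 0.03, 0.015, 0.015, 0.015]'

```text
clock: 4.05
position: [600.5, 65.6, 385.4]
ee_rot: [1.0, 0.001, 0.001, -0.0]
contact_force: [1.2, 0.6, 0.6]
gripper_width: 20.8
grasp_force: 58.6
```

```bash
cat >> h.py <<'E'
def st():
    np.set_printoptions(precision=2,suppress=True)
    s=read_state();print(s["clock"],s["position"],s["contact_force"],s["wrist_torque"],s["gripper_width"],s["grasp_force"]);return s
E
python3 -c "
from h import *
st()"
```

```text
4.05 [600.53  65.65 385.45] [1.24 0.55 0.58] [ 0.17 -0.25 -0.04] 20.817037804318222 58.55414271354675
```

Emit:
carry_out --pt "-0.001 0.0005 -0.005" --pt "-0.0025 0.001 -0.011" --pt "-0.004 0.0015 -0.0165" --pt "-0.005 0.002 -0.022" --pt "-0.005 0.002 -0.022" --roll '[0, 0, 0, 0, 0]' --claw '[0.015, 0.015, 0.015, 0.015, 0.015]'

```text
clock: 4.68
position: [595.3, 63.6, 407.3]
ee_rot: [1.0, 0.001, 0.001, -0.0]
contact_force: [3.5, 0.6, -2.8]
gripper_width: 20.9
grasp_force: 58.7
```

```bash
python3 - <<'E'
from h import *
st()
p=get_image("side");cv2.imwrite("pics/s3.png",cv2.resize(p["img"][100:260,190:350,::-1],None,fx=3.5,fy=3.5,interpolation=cv2.INTER_CUBIC))
E
```

```text
4.675 [595.31  63.62 407.28] [ 3.54  0.59 -2.8 ] [ 0.74 -0.91 -0.08] 20.881563818970697 58.687108755111694
```

View pics/s3.png

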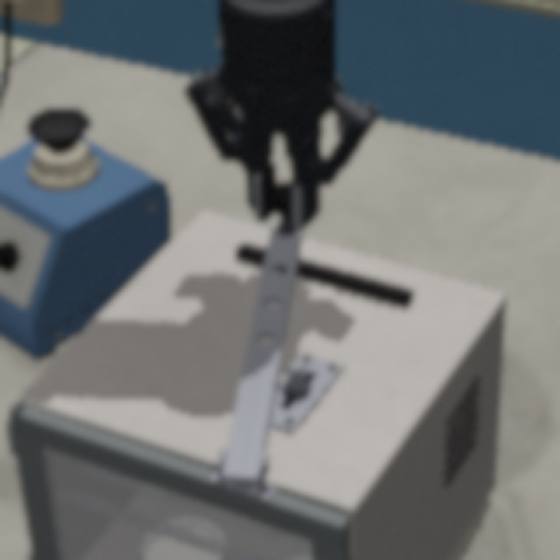

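The fingers hold the knob and the bar is lifted and clear. I'll raise it further, then push the door open and swing the bar over the peg.

Emit:
carry_out --pt "-0.004 0.001 -0.011" --pt "-0.008 0.003 -0.022" --pt "-0.012 0.004 -0.033" --pt "-0.016 0.005 -0.042" --pt "-0.02 0.009 -0.042" --pt "-0.024 0.015 -0.041" --pt "-0.028 0.021 -0.04" --pt "-0.032 0.027 -0.039" --roll '[0, 0, 0, 0, 0, 0, 0, 0]' --claw '[0.015, 0.015, 0.015, 0.015, 0.015, 0.015, 0.015, 0.015]'

```text
clock: 5.72
position: [563.3, 36.1, 446.3]
ee_rot: [1.0, 0.0, 0.001, -0.0]
contact_force: [5.1, 2.1, 2.5]
gripper_width: 20.8
grasp_force: 59.7
```

Emit:
carry_out --pt "-0.004 0.007 0.001" --pt "-0.008 0.014 0.002" --pt "-0.012 0.021 0.003" --pt "-0.016 0.028 0.004" --pt "-0.02 0.034 0.006" --pt "-0.024 0.04 0.007" --pt "-0.024 0.04 0.007" --pt "-0.024 0.04 0.007" --roll '[0, 0, 0, 0, 0, 0, 0, 0]' --claw '[0.015, 0.015, 0.015, 0.015, 0.015, 0.015, 0.015, 0.015]'

```text
clock: 6.72
position: [539.4, -3.8, 438.6]
ee_rot: [1.0, 0.001, -0.0, 0.0]
contact_force: [3.6, -1.2, 1.4]
gripper_width: 20.8
grasp_force: 59.8
```

```bash
python3 - <<'E'
from h import *
st()
p=get_image("side");a=cv2.resize(p["img"][150:250,220:320,::-1],None,fx=4,fy=4,interpolation=cv2.INTER_CUBIC)
for t in("stay_pivot","hole_middle","peg_plate"):
    for q in place_of(p,t)[:2]:print(t,q["at"],q["conf"],depth(p,q["at"]))
p=get_image("top");b=cv2.resize(p["img"][180:280,245:345,::-1],None,fx=4,fy=4,interpolation=cv2.INTER_CUBIC)
cv2.imwrite("pics/s4.png",np.hstack([a,b]))
for t in("stay_pivot","hole_middle","peg_plate"):
    for q in place_of(p,t)[:2]:print(t,q["at"],q["conf"],depth(p,q["at"]))
E
```

```text
6.725 [539.35  -3.76 438.65] [ 3.61 -1.16  1.45] [-0.58 -0.98  0.19] 20.78183380796239 59.77029025554657
stay_pivot [243.7, 248.7] 0.85 [327.87  -7.15 210.83]
hole_middle [272.2, 194.3] 0.77 [479.73   2.7  238.08]
peg_plate [273.3, 213.8] 0.84 [465.76  -5.56 196.32]
stay_pivot [361.3, 168.4] 0.71 [ 687.8  -277.75   -2.21]
stay_pivot [320.7, 290.5] 0.56 [312.17  55.23 663.45]
hole_middle [303.9, 237.9] 0.81 [480.13   1.69 214.25]
peg_plate [305.5, 236.5] 0.45 [485.64  -5.62 197.23]
peg_plate [298.3, 210.7] 0.28 [509.21  16.68 399.97]
```

View pics/s4.png

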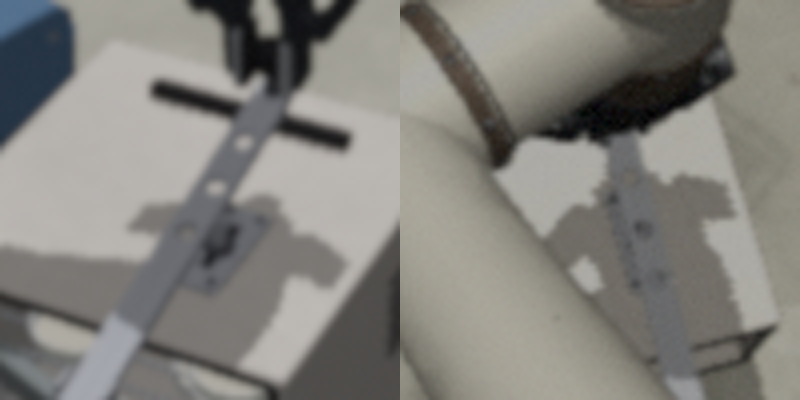

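The side crop shows the middle hole at about (216,188), above and in line with the peg at about (220,235). The top crop shows the hole at (643,228) over the dark slot. I'll lower to just above the peg's tip and look closer.

Emit:
carry_out --pt "0.0013 0 0.006" --pt "0.0027 0 0.012" --pt "0.004 0 0.018" --pt "0.0053 0 0.024" --pt "0.0053 0 0.024" --roll '[0, 0, 0, 0, 0]' --claw '[0.015, 0.015, 0.015, 0.015, 0.015]'

```text
clock: 7.75
position: [544.7, -3.4, 413.9]
ee_rot: [1.0, 0.001, -0.001, -0.0]
contact_force: [3.4, -0.5, 2.2]
gripper_width: 21.1
grasp_force: 59.8
```

```bash
python3 - <<'E'
from h import *
st()
p=get_image("side");a=cv2.resize(p["img"][180:230,250:300,::-1],None,fx=8,fy=8,interpolation=cv2.INTER_CUBIC)
p=get_image("top");b=cv2.resize(p["img"][212:262,280:330,::-1],None,fx=8,fy=8,interpolation=cv2.INTER_CUBIC)
cv2.imwrite("pics/s5.png",cv2.convertScaleAbs(np.hstack([a,b]),alpha=1.5))
E
```

```text
7.75 [544.68  -3.43 413.93] [ 3.43 -0.55  2.22] [-0.05 -0.86  0.11] 21.086736214011637 59.838929772377014
```

View pics/s5.png

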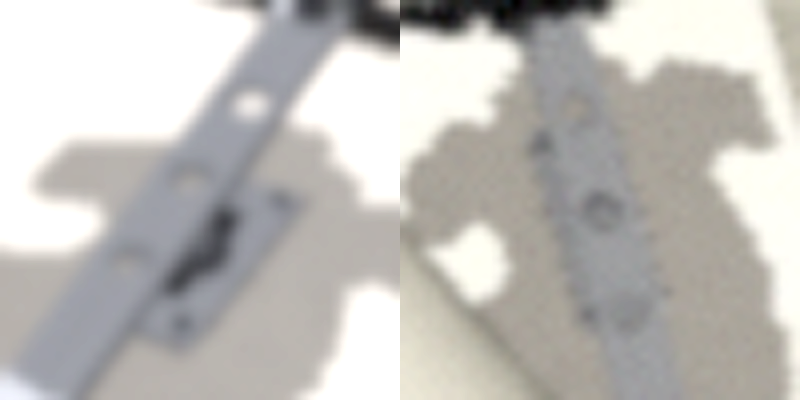

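In the top crop the middle hole is at (602,209), with the peg tip showing as a grey disc at (606,213). Parallax accounts for that offset, so they are nearly concentric, and I'll lower with a light touch.

Emit:
carry_out --pt "0.0004 0 0.002" --pt "0.0008 0 0.004" --pt "0.001 0 0.005" --pt "0.001 0 0.005" --roll '[0, 0, 0, 0]' --claw '[0.015, 0.015, 0.015, 0.015]'

```text
clock: 8.35
position: [545.8, -3.5, 409.8]
ee_rot: [1.0, 0.001, 0.0, -0.0]
contact_force: [4.6, -0.2, 1.6]
gripper_width: 21.2
grasp_force: 60.1
```

Emit:
carry_out --pt "0.0002 0 0.001" --pt "0.0002 0 0.001" --roll '[0, 0]' --claw '[0.015, 0.015]'

```text
clock: 8.6
position: [546.0, -3.5, 408.7]
ee_rot: [1.0, 0.001, 0.0, -0.0]
contact_force: [4.1, 0.0, 2.6]
gripper_width: 20.5
grasp_force: 60.1
```

Emit:
carry_out --pt "0.0002 0 0.001" --pt "0.0002 0 0.001" --roll '[0, 0]' --claw '[0.015, 0.015]'

```text
clock: 8.85
position: [546.1, -3.5, 407.6]
ee_rot: [1.0, 0.001, -0.0, -0.0]
contact_force: [3.7, 0.2, 2.8]
gripper_width: 21.1
grasp_force: 60.1
```

Emit:
carry_out --pt "0.0002 0 0.001" --pt "0.0002 0 0.001" --roll '[0, 0]' --claw '[0.015, 0.015]'

```text
clock: 9.1
position: [546.3, -3.5, 406.6]
ee_rot: [1.0, 0.001, -0.0, -0.0]
contact_force: [4.1, 0.3, 3.3]
gripper_width: 21.1
grasp_force: 60.1
```

Emit:
carry_out --pt "0.0002 0 0.001" --pt "0.0002 0 0.001" --roll '[0, 0]' --claw '[0.015, 0.015]'

```text
clock: 9.35
position: [546.5, -3.5, 405.6]
ee_rot: [1.0, 0.001, -0.0, 0.0]
contact_force: [3.3, 0.4, 2.3]
gripper_width: 21.1
grasp_force: 60.1
```

Emit:
carry_out --pt "0.0002 0 0.001" --pt "0.0002 0 0.001" --roll '[0, 0]' --claw '[0.015, 0.015]'

```text
clock: 9.6
position: [546.7, -3.5, 404.6]
ee_rot: [1.0, 0.001, -0.0, 0.0]
contact_force: [4.1, 0.3, 2.1]
gripper_width: 21.2
grasp_force: 60.2
```

Emit:
carry_out --pt "0.0002 0 0.001" --pt "0.0004 0 0.002" --pt "0.0004 0 0.002" --roll '[0, 0, 0]' --claw '[0.015, 0.015, 0.015]'

```text
clock: 9.98
position: [547.1, -3.5, 402.6]
ee_rot: [1.0, 0.001, -0.0, 0.0]
contact_force: [5.0, 0.2, 2.9]
gripper_width: 20.6
grasp_force: 60.2
```

Emit:
carry_out --pt "0.0002 0 0.001" --pt "0.0004 0 0.002" --pt "0.0004 0 0.002" --roll '[0, 0, 0]' --claw '[0.015, 0.015, 0.015]'

```text
clock: 10.35
position: [547.4, -3.6, 400.5]
ee_rot: [1.0, 0.001, -0.0, 0.0]
contact_force: [4.3, -0.5, 2.3]
gripper_width: 20.7
grasp_force: 60.2
```

Emit:
carry_out --pt "0.0002 0 0.001" --pt "0.0003 0 0.002" --pt "0.0003 0 0.002" --roll '[0, 0, 0]' --claw '[0.015, 0.015, 0.015]'

```text
clock: 10.72
position: [547.8, -3.6, 398.6]
ee_rot: [1.0, 0.001, -0.0, 0.0]
contact_force: [3.2, -0.7, 1.7]
gripper_width: 20.9
grasp_force: 60.2
```

Emit:
carry_out --pt "0.0002 0 0.001" --pt "0.0003 0 0.002" --pt "0.0005 0 0.003" --pt "0.0007 0 0.004" --pt "0.0007 0 0.004" --roll '[0, 0, 0, 0, 0]' --claw '[0.015, 0.015, 0.015, 0.015, 0.015]'

```text
clock: 11.35
position: [548.4, -3.6, 394.6]
ee_rot: [1.0, 0.0, -0.0, -0.0]
contact_force: [2.5, -1.0, 2.9]
gripper_width: 20.9
grasp_force: 60.2
```

Emit:
carry_out --pt "0.0002 0 0.001" --pt "0.0003 0 0.002" --pt "0.0005 0 0.003" --pt "0.0006 0 0.004" --pt "0.0006 0 0.004" --roll '[0, 0, 0, 0, 0]' --claw '[0.015, 0.015, 0.015, 0.015, 0.015]'

```text
clock: 11.98
position: [549.0, -3.6, 390.5]
ee_rot: [1.0, 0.001, -0.0, 0.0]
contact_force: [2.2, -1.4, 2.1]
gripper_width: 21.1
grasp_force: 60.2
```

Emit:
carry_out --pt "0.0002 0 0.001" --pt "0.0003 0 0.002" --pt "0.0004 0 0.003" --pt "0.0004 0 0.003" --roll '[0, 0, 0, 0]' --claw '[0.015, 0.015, 0.015, 0.015]'

```text
clock: 12.48
position: [549.3, -3.6, 387.5]
ee_rot: [1.0, 0.0, -0.0, -0.0]
contact_force: [1.9, -1.8, 3.4]
gripper_width: 21.3
grasp_force: 60.3
```

Emit:
carry_out --pt "0.0002 0 0.001" --pt "0.0002 0 0.0015" --pt "0.0002 0 0.0015" --roll '[0, 0, 0]' --claw '[0.015, 0.015, 0.015]'

```text
clock: 12.85
position: [549.4, -3.5, 386.9]
ee_rot: [1.0, 0.001, -0.0, 0.0]
contact_force: [-1.8, -2.1, 6.8]
gripper_width: 20.7
grasp_force: 60.6
```

Emit:
carry_out --pt "0.0001 0 0.001" --pt "0.0001 0 0.001" --roll '[0, 0]' --claw '[0.015, 0.015]'

```text
clock: 13.1
position: [549.4, -3.6, 386.8]
ee_rot: [1.0, 0.001, 0.0, 0.0]
contact_force: [-2.9, -0.6, 11.2]
gripper_width: 21.1
grasp_force: 60.9
```

Contact, probably with the shoulder, at TCP z about 386.9. I'll ease off and check.

Emit:
carry_out --pt "0 0 -0.0008" --pt "0 0 -0.0014" --pt "0 0 -0.0014" --roll '[0, 0, 0]' --claw '[0.015, 0.015, 0.015]'

```text
clock: 13.48
position: [549.5, -3.6, 386.9]
ee_rot: [1.0, 0.001, -0.0, 0.0]
contact_force: [-1.0, -2.0, 5.5]
gripper_width: 20.8
grasp_force: 60.5
```

```bash
python3 - <<'E'
from h import *
st()
p=get_image("side");a=cv2.resize(p["img"][170:270,230:330,::-1],None,fx=4,fy=4,interpolation=cv2.INTER_CUBIC)
p=get_image("top");b=cv2.resize(p["img"][212:262,280:330,::-1],None,fx=8,fy=8,interpolation=cv2.INTER_CUBIC)
cv2.imwrite("pics/s6.png",cv2.convertScaleAbs(np.hstack([a,b]),alpha=1.4))
E
```

```text
13.475 [549.48  -3.59 386.93] [-1.03 -2.03  5.52] [-0.45  0.45 -0.14] 20.765249368396184 60.47492802143097
```

View pics/s6.png

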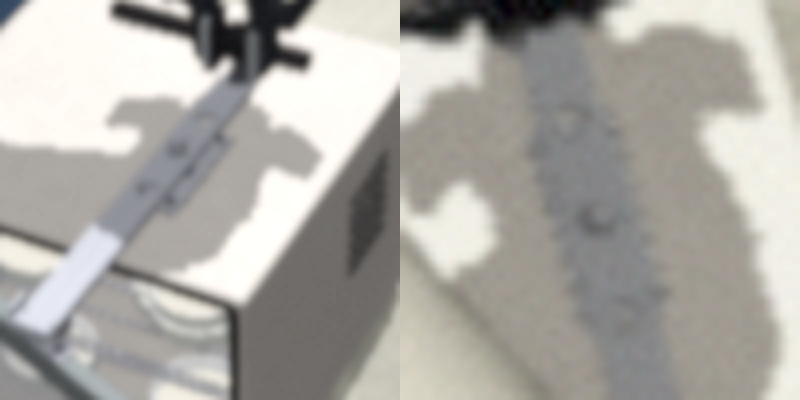

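The peg stands through the middle hole (side crop (177,148), top crop (598,217)) and the bar lies on the plate. I'll release and withdraw upward.

Emit:
carry_out --pt "0 0 0" --pt "0 0 0" --pt "0 0 0" --pt "0 0 0" --pt "0 0 -0.02" --pt "0 0 -0.05" --pt "0 0 -0.09" --pt "0 0 -0.12" --roll '[0, 0, 0, 0, 0, 0, 0, 0]' --claw '[0.03, 0.05, 0.06, 0.06, 0.06, 0.06, 0.06, 0.06]'

```text
clock: 14.58
position: [549.7, -3.5, 508.4]
ee_rot: [1.0, 0.001, 0.001, -0.0]
contact_force: [0.5, 0.6, -0.4]
gripper_width: 60.2
grasp_force: 0.0
```

Emit:
carry_out --pt "0 -0.04 0" --pt "0 -0.08 0" --pt "0 -0.12 0" --pt "0 -0.15 0" --pt "0 -0.15 0" --roll '[0, 0, 0, 0, 0]' --claw '[0.06, 0.06, 0.06, 0.06, 0.06]'

```text
clock: 15.2
position: [549.5, 148.3, 506.1]
ee_rot: [1.0, 0.002, -0.0, 0.0]
contact_force: [-0.8, 0.1, 0.1]
gripper_width: 60.1
grasp_force: 0.0
```

```bash
python3 - <<'E'
from h import *
st()
p=get_image("side");a=cv2.resize(p["img"][150:270,210:330,::-1],None,fx=5,fy=5,interpolation=cv2.INTER_CUBIC)
cv2.imwrite("pics/s7.png",a)
for n in("side","top"):
    if n=="top":p=get_image(n)
    for t,z in(("stay_knob",232),("hole_middle",200),("stay_pivot",200)):
        for q in place_of(p,t)[:1]:print(n,t,q["at"],q["conf"],atz(p,q["at"],z),depth(p,q["at"]))
E
```

```text
15.2 [549.54 148.26 506.07] [-0.77  0.06  0.12] [-0.02 -0.02 -0.02] 60.10776271051146 0.0
side stay_knob [288.4, 178.7] 0.87 [553.9   -1.91 232.  ] [544.24  -6.42 239.77]
side hole_middle [272.6, 207.3] 0.64 [481.46   3.71 200.  ] [470.58  -1.9  209.96]
side stay_pivot [239.4, 249.3] 0.8 [332.44   6.02 200.  ] [327.81   3.08 205.19]
top stay_knob [298.6, 210.8] 0.89 [550.75  -5.12 232.  ] [547.42  -3.43 245.35]
top hole_middle [300.7, 240.9] 0.91 [477.42  10.71 200.  ] [476.12  11.5  207.3 ]
top stay_pivot [320.1, 291.7] 0.96 [334.37   3.18 200.  ] [334.29   3.37 201.68]
```

View pics/s7.png

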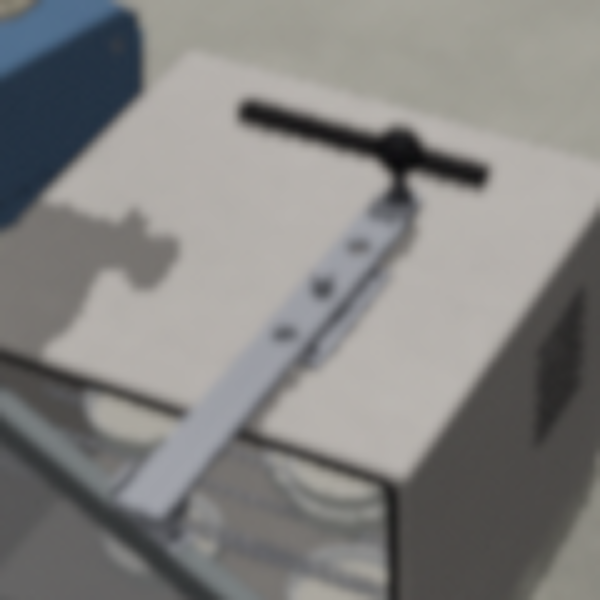

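The bar rests on the peg and the door is held ajar. As a last check I'll measure that the bar is level from the depth map.

```bash
python3 - <<'E'
from h import *
np.set_printoptions(precision=1,suppress=True)
st()
for n in("side","top"):
    p=get_image(n);A=np.array([334,4.]);B=np.array([550,-4.]);d=(B-A)/np.linalg.norm(B-A);nn=np.array([-d[1],d[0]])
    P=np.array([depth(p,(u,v)) for v in range(150,310) for u in range(210,340)])
    r=P[:,:2]-A;x=r@d;y=r@nn
    for a,b in((10,50),(50,100),(120,165),(165,205)):
        m=(x>a)&(x<b)&(abs(y)<7)&(abs(P[:,2]-205)<12)
        roof=(x>max(a,70))&(x<max(b,100))&(y>30)&(y<60)&(abs(P[:,2]-190)<12)
        print(n,a,b,m.sum(),np.median(P[m,2]),P[m,2].mean(),"roof",np.median(P[roof,2]))
E
```

```text
15.6 [549.59 145.71 506.77] [-0.46 -0.07  0.15] [-0.02 -0.02 -0.01] 60.43395735861107 0.0
side 10 50 94 204.75357033321825 204.7365956212266 roof 189.6905953958742
side 50 100 101 205.4257572071233 205.24672388205377 roof 189.6905953958742
side 120 165 85 205.63432317579498 207.03161746646185 roof 189.5364895669834
side 165 205 66 204.97988371739302 205.00977263421032 roof 189.38205823679687
top 10 50 84 204.27267898124558 204.1978488504967 roof 188.4851686822592
top 50 100 101 204.06654573290393 204.29866648458054 roof 188.4851686822592
top 120 165 85 204.5275110103887 205.1765424568902 roof 188.87059718583305
top 165 205 65 204.9380494779848 204.63725599706683 roof 188.6931914446635
```

The bar is level within 1 mm, about 15 mm above the roof, which is its home height.

```bash
python3 -c "
from bench import *
print(job_done())"
```

```text
the job is handed in; nothing more can be done
None
```

The door is propped ajar at roughly 0.36 rad with the middle hole down over the peg, the gripper is clear, and the job is handed in at about 16 s on the clock; no verdict came back, and I kept clear of the beaker, timer and tape but did not re-measure them.

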